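# Try the glue syringes and put the clogged one to soak

## Task

Before they are filled again, try the three glue syringes in the rack by pushing each plunger gently down: leave those that slide freely standing in the rack with the plunger fully home. One is clogged and stiffens part-way; do not force it, but lift that syringe out and lower it, nozzle first, into the white soaking jar, with its plunger left as far in as it went. Do not drop it in, and leave the other things on the table alone.

Things in the scene. Friction and masses are not known exactly. Their poses are not given: they have to be found in the camera images.
- syringe_1: The left-hand (rack +y) glue syringe, loose, empty, opaque white plastic; all three look alike. Origin at the nozzle tip, z up the barrel, y along its flange wings and the rack. Nozzle 12 mm long; barrel 25 mm in diameter, from 12 to 101 mm above the origin; flange at its top 3 mm thick, reaching 22 mm either way along y but only 12 mm along x. About 90 to 120 g in all.
- grip_1 (a point): Where the barrel of syringe 1 (25 mm) is gripped from above, closing along the syringe's x: on its axis, 90 mm above the nozzle tip, 11 mm below the barrel's top. In the rack the barrel is bare from 44 mm below this point up to the flange.
- plunger_1: Grey plunger of syringe 1. Origin: centre of the top of its thumb disc (23 mm in diameter, 4 mm thick), z out of the barrel. The top is 55.5 mm above grip_1 fully drawn, 24 mm above it where the stopper meets the end. A clean one needs a steady 4 to 5 N while sliding and stays put; after it meets the end, rubber squashes at about 2 N per mm: 8 to 10 N sets it home. Over 20 N does damage.
- stroke_1 (a joint): How far plunger 1 is pushed in, m: starts at 0 (fully drawn) to 0.010; 0.031 stopper meets the end, 0.038 hard stop; home is above 0.0295. In the one clogged syringe (any of the three, not to be seen) the force climbs about 2 N per mm from over half of the stroke, at least 10 mm short of home, and the plunger springs back 0 to 4 mm when let go.
- seat_1 (a point): Point on the rack where the nozzle tip of syringe 1 is when fully seated, 2 mm above the table.
- syringe_2: The middle glue syringe, loose, empty, opaque white plastic; all three look alike. Origin at the nozzle tip, z up the barrel, y along its flange wings and the rack. Nozzle 12 mm long; barrel 25 mm in diameter, from 12 to 101 mm above the origin; flange at its top 3 mm thick, reaching 22 mm either way along y but only 12 mm along x. About 90 to 120 g in all.
- grip_2 (a point): Where the barrel of syringe 2 (25 mm) is gripped from above, closing along the syringe's x: on its axis, 90 mm above the nozzle tip, 11 mm below the barrel's top. In the rack the barrel is bare from 44 mm below this point up to the flange.
- plunger_2: Grey plunger of syringe 2. Origin: centre of the top of its thumb disc (23 mm in diameter, 4 mm thick), z out of the barrel. The top is 55.5 mm above grip_2 fully drawn, 24 mm above it where the stopper meets the end. A clean one needs a steady 4 to 5 N while sliding and stays put; after it meets the end, rubber squashes at about 2 N per mm: 8 to 10 N sets it home. Over 20 N does damage.
- stroke_2 (a joint): How far plunger 2 is pushed in, m: starts at 0 (fully drawn) to 0.010; 0.031 stopper meets the end, 0.038 hard stop; home is above 0.0295. In the one clogged syringe (any of the three, not to be seen) the force climbs about 2 N per mm from over half of the stroke, at least 10 mm short of home, and the plunger springs back 0 to 4 mm when let go.
- seat_2 (a point): Point on the rack where the nozzle tip of syringe 2 is when fully seated, 2 mm above the table.
- syringe_3: The right-hand (rack -y) glue syringe, loose, empty, opaque white plastic; all three look alike. Origin at the nozzle tip, z up the barrel, y along its flange wings and the rack. Nozzle 12 mm long; barrel 25 mm in diameter, from 12 to 101 mm above the origin; flange at its top 3 mm thick, reaching 22 mm either way along y but only 12 mm along x. About 90 to 120 g in all.
- grip_3 (a point): Where the barrel of syringe 3 (25 mm) is gripped from above, closing along the syringe's x: on its axis, 90 mm above the nozzle tip, 11 mm below the barrel's top. In the rack the barrel is bare from 44 mm below this point up to the flange.
- plunger_3: Grey plunger of syringe 3. Origin: centre of the top of its thumb disc (23 mm in diameter, 4 mm thick), z out of the barrel. The top is 55.5 mm above grip_3 fully drawn, 24 mm above it where the stopper meets the end. A clean one needs a steady 4 to 5 N while sliding and stays put; after it meets the end, rubber squashes at about 2 N per mm: 8 to 10 N sets it home. Over 20 N does damage.
- stroke_3 (a joint): How far plunger 3 is pushed in, m: starts at 0 (fully drawn) to 0.010; 0.031 stopper meets the end, 0.038 hard stop; home is above 0.0295. In the one clogged syringe (any of the three, not to be seen) the force climbs about 2 N per mm from over half of the stroke, at least 10 mm short of home, and the plunger springs back 0 to 4 mm when let go.
- seat_3 (a point): Point on the rack where the nozzle tip of syringe 3 is when fully seated, 2 mm above the table.
- rack: Fixed wooden two-board rack, 64 mm (x) by 212 mm (y), 48 mm high, origin under its centre on the table. Its top board guides the barrels (26 mm holes, about 1 mm of play), the barrels' shoulders stand on its base board 14 mm above the table. The syringes stand 68 mm apart along its y axis. It lies to the left or right of the jar, turned by up to 0.3 rad.
- jar: White ceramic soaking jar, a loose open round cup of 0.6 kg, origin under its centre on the table; 82 mm across the rim, 75 mm high, 4 mm wall, inside about 58 mm wide at the bottom (inner floor 5 mm above the origin). Empty.
- squeeze_bottle: Bystander: upright green squeeze bottle with white nozzle, 58 mm in diameter, 188 mm high, beyond the work. Origin under its centre.
- thread_spool: Bystander: wooden spool of white thread, 47 mm in diameter, 60 mm high, beyond the work. Origin under its centre.
- press_weight: Bystander: grey steel weight 55 x 60 x 30 mm with a knob, 53 mm high in all, between robot and work. Origin under its centre.
Mind the look-alikes: they are no part of the job. Leave any yellow look-alike of the syringe_1 alone.

How it is judged:
On the way:
1. a syringe is lowered nozzle first into the jar while still held: nozzle tip less than 40 mm above the jar's underside ((((horizontal distance between syringe_1 and jar below 0.036 m and z of syringe_1 in the frame of jar between -0.002 and 0.04 m) and contact force between syringe_1 and the fingers above 0.5 N) or ((horizontal distance between syringe_2 and jar below 0.036 m and z of syringe_2 in the frame of jar between -0.002 and 0.04 m) and contact force between syringe_2 and the fingers above 0.5 N) or ((horizontal distance between syringe_3 and jar below 0.036 m and z of syringe_3 in the frame of jar between -0.002 and 0.04 m) and contact force between syringe_3 and the fingers above 0.5 N))), for 0.1 s.
At the end, for the whole second after the job is handed in: Two syringes seated upright in their own rack places (nozzle within 6 mm of its seat, tilt under 0.12 rad), plungers home (stroke over 29.5 mm); the third in the upright jar, nozzle inside it and within 25 mm of its underside, plunger pushed in over 13 mm; all at rest ((((horizontal distance between syringe_1 and jar below 0.036 m and z of syringe_1 in the frame of jar between -0.002 and 0.025 m) and value of joint stroke_1 above 0.013 m and (distance between syringe_2 and seat_2 below 0.006 m and angle between syringe_2's own z axis and vertical below 0.12 rad and value of joint stroke_2 above 0.0295 m) and (distance between syringe_3 and seat_3 below 0.006 m and angle between syringe_3's own z axis and vertical below 0.12 rad and value of joint stroke_3 above 0.0295 m)) or ((horizontal distance between syringe_2 and jar below 0.036 m and z of syringe_2 in the frame of jar between -0.002 and 0.025 m) and value of joint stroke_2 above 0.013 m and (distance between syringe_1 and seat_1 below 0.006 m and angle between syringe_1's own z axis and vertical below 0.12 rad and value of joint stroke_1 above 0.0295 m) and (distance between syringe_3 and seat_3 below 0.006 m and angle between syringe_3's own z axis and vertical below 0.12 rad and value of joint stroke_3 above 0.0295 m)) or ((horizontal distance between syringe_3 and jar below 0.036 m and z of syringe_3 in the frame of jar between -0.002 and 0.025 m) and value of joint stroke_3 above 0.013 m and (distance between syringe_1 and seat_1 below 0.006 m and angle between syringe_1's own z axis and vertical below 0.12 rad and value of joint stroke_1 above 0.0295 m) and (distance between syringe_2 and seat_2 below 0.006 m and angle between syringe_2's own z axis and vertical below 0.12 rad and value of joint stroke_2 above 0.0295 m))) and angle between jar's own z axis and vertical below 0.1 rad and linear speed of each of syringe_1, syringe_2, syringe_3 below 0.02 m/s and angular speed of each of syringe_1, syringe_2, syringe_3 below 0.3 rad/s); the robot touches nothing.
It fails at once if a plunger is pushed with more than 20 N ((contact force between plunger_1 and the fingers above 20 N or contact force between plunger_1 and the arm above 20 N) or (contact force between plunger_2 and the fingers above 20 N or contact force between plunger_2 and the arm above 20 N) or (contact force between plunger_3 and the fingers above 20 N or contact force between plunger_3 and the arm above 20 N)).
It fails at once if the jar is tipped (more than 0.35 rad) (angle between jar's own z axis and vertical above 0.35 rad).
It fails at once if a bystander (squeeze bottle, thread spool, press weight) is moved by more than 25 mm (distance of any of squeeze_bottle, thread_spool, press_weight from where it was at the start of the episode above 0.025 m).
It also fails if it takes over 64 s, if anything falls off the work surface, if the arm or the gripper's body presses on something with over 40 N, if the wrist force passes 120 N, or if a joint passes its speed limit or range.

## Robot

A 7-joint arm with a two-finger parallel gripper is mounted at the origin on the work surface; the furniture and walls round the work are solid. World frame = base frame: x ahead of the robot, y to its left, z up, the work surface at z = 0. Lengths are in m, angles in rad, forces in N, time in s.
With the tool pointing down it reaches from about 0.425 to 0.875 m from the base axis. Payload 4.7 kg.
Tool frame: the origin (TCP) lies midway between the tips of the shut fingers; the grasp point (between the pads) lies 19 mm behind it; z points along the fingers, y is the direction in which the jaws open and shut (so a half turn about z gives the same grasp; the last joint's range is limited). The gripper opens to 87 mm and grips with 3 to 60 N. Pads are 19 mm wide; open, the fingers measure 117 mm over their backs; the gripper's body (75 mm by 190 mm) begins 51 mm behind the grasp point.
Start: joints at [-1.172, 0.321, -0.07, 1.45, 0.023, 1.371, -0.057], TCP at [0.244, 0.602, 0.223] pointing down, gripper open.
Joint ranges: [-2.86, 2.86], [-0.3, 2.09], [-1.38, 1.24], [0.06, 2.45], [-1.56, 4.7], [0.09, 2.05], [-2.69, 2.69]. Speed limits (rad/s): [2.57, 2.57, 3.14, 3.14, 3.14, 3.14, 3.14].

## Interface

Orientations are given as a rotation vector (axis times angle).
In Python, from bench import * gives the robot as it stands. The module is installed in compiled form; this text tells all that it offers.
- The arm moves only by the tool play_rows, never from a script. Its argument "series" is one flat list of numbers, 7 for each row, row after row: the opening in per cent of the stroke, from 0 (shut) to 100 (fully open), then the shift along the tool's x, y, z in m, then the turn, a rotation vector about the tool's x, y, z in degrees. In form: [fingers, tx, ty, tz, rx, ry, rz, fingers, tx, ty, tz, rx, ry, rz, ...]. A call has 1 to 10 rows; each row is the pose to reach, as a shift and turn from the pose commanded when the call began, along the tool's axes at that moment; what a row does not reach only later rows make up. A row lasts 1/12 s, in which the tool goes at most 41.7 mm and 7.16 degrees, less where a joint would pass 70% of its speed; a pose out of reach is approached as far as the arm can. A call with a gripper value outside its range is refused whole. The fingers move at their own pace and stop on an object; "force" is the grip in N (left out, the last holds). Time passes only in rows, so rows that repeat a pose let the fingers close. It gives the time, the measured TCP pose, the force and the opening at its end, in the units of the state.
- get_state(): the state, without advancing time (a new reading comes with each control period).
- get_image(name): name is "scene" or "top" or "wrist"; returns a dict with "frame" (384x512x3 uint8, red, green, blue), "fx", "fy", "cx", "cy" (pixels), "R" (3x3) and "t" (3): a world point X has camera coordinates R X + t. Camera axes: x right, y down, z forward; pixel columns grow to the right and rows downward; lengths in m; the calibration is good to about 2 mm. A picture is of the moment at which its call begins. There is no depth.
- close_job(): hands the job in, once; it reports no verdict.
The state is a dict: "time": time; "joint_positions": joint angles; "qd": joint speeds; "joint_torque": joint torques, N m; "position": TCP position; "tool_rot": TCP orientation; "ft_force": force on the tool from outside, world axes, zero at the start; "torque": the same for the moment, N m; "grip_width": opening from 0.0 (shut) to 1.0 (fully open).
Only numpy, scipy, OpenCV 4.12 (cv2) and the standard library are available. Lean on these libraries where they do the work, as an engineer would, in place of code of your own. Each camera call takes 0.05 s, during which the arm holds its last target.

## Working session

There is one attempt and no reset: what is moved stays moved. The work goes in short steps, Python scripts to look and compute and a tool call to move; the robot and the scene stay as the last step left them, time stands still between calls to the robot, and variables do not carry over. Pictures are saved under pics/ and viewed, and the job is handed in when it is done.

Besides the shell and the picture viewer there is one more tool, called after "Request:" as a command line: name --argument value ..., lists and objects as JSON in quotes. play_rows: Moves the arm, as the interface text tells. Its arguments: {"type":"object","properties":{"series":{"type":"array"},"force":{"type":"number"}},"required":["series"]}

```bash
mkdir -p pics; cat > h.py <<'E'
from bench import *
import numpy as np, cv2
def save(n,f):
    im=get_image(n); cv2.imwrite(f'pics/{f}.png',im['frame'][:,:,::-1]); return im
def ray(im,u,v):
    R=np.array(im['R']);t=np.array(im['t'])
    d=R.T@np.array([(u-im['cx'])/im['fx'],(v-im['cy'])/im['fy'],1]); return -R.T@t,d
def onz(im,u,v,z):
    o,d=ray(im,u,v); return o+d*(z-o[2])/d[2]
def proj(im,X):
    c=np.array(im['R'])@np.array(X)+np.array(im['t']); return im['fx']*c[0]/c[2]+im['cx'],im['fy']*c[1]/c[2]+im['cy']
E
python3 - <<'E'
from h import *
import pickle
print({k:np.round(v,3) for k,v in get_state().items()})
d={n:save(n,n+'0') for n in('scene','top','wrist')}
pickle.dump(d,open('im0.pkl','wb'))
for n in d: print(n,d[n]['fx'],-np.array(d[n]['R']).T@d[n]['t'])
E
```

```text
{'time': np.float64(0.0), 'joint_positions': array([-1.172,  0.322, -0.07 ,  1.452,  0.023,  1.371, -0.057]), 'qd': array([-0.   , -0.   , -0.   , -0.002,  0.   ,  0.001,  0.002]), 'joint_torque': array([-0.0000e+00, -4.9129e+01, -4.0400e-01, -3.1253e+01, -6.4000e-02,
        4.4000e-02,  0.0000e+00]), 'position': array([0.244, 0.602, 0.221]), 'tool_rot': array([-6.010e-01, -3.083e+00,  3.000e-03]), 'ft_force': array([-1.107,  0.726,  0.152]), 'torque': array([-0.014,  0.005, -0.01 ]), 'grip_width': np.float64(1.003)}
scene 481.81945233671183 [-0.37372293 -0.62607966  0.86417698]
top 432.97713375165836 [ 0.4037356  -0.02170122  1.05087784]
wrist 344.08238939321603 [0.18239486 0.62649291 0.3844674 ]
```

View pics/scene0.png

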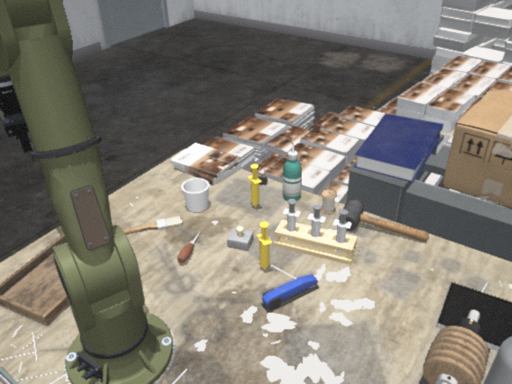

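View pics/top0.png

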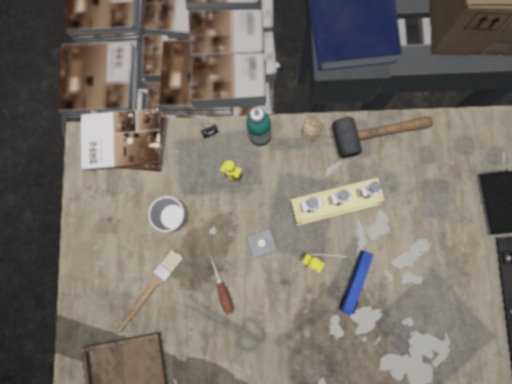

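View pics/wrist0.png

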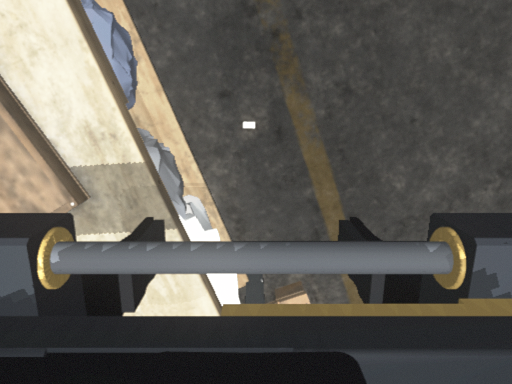

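The scene has white/grey syringes in the rack at scene (291,215), (316,222), (341,228), and top-view px about (311,204), (341,196), (371,189). The candidates that could be confused with them are two yellow look-alikes standing alone at top (231,170) and (313,263). I choose the three in the rack. The jar is at top (167,214). Next is a close crop and measurement.

```bash
python3 - <<'E'
from h import *
import pickle
d=pickle.load(open('im0.pkl','rb'))
t=d['top'];f=t['frame'][:,:,::-1].copy()
s=d['scene'];g=s['frame'][:,:,::-1].copy()
a=cv2.resize(f[170:235,280:395],None,fx=6.9,fy=6.9,interpolation=cv2.INTER_CUBIC)[:,:790]
cv2.imwrite('pics/ctop.png',a[:440])
b=cv2.resize(g[190:270,265:365],None,fx=7,fy=7,interpolation=cv2.INTER_CUBIC);cv2.imwrite('pics/cscene.png',b)
hsv=cv2.cvtColor(f,cv2.COLOR_BGR2HSV)
m=cv2.inRange(hsv,(18,60,150),(35,160,255)); 
m[:170]=0;m[235:]=0;m[:,:285]=0;m[:,392:]=0
m=cv2.morphologyEx(m,cv2.MORPH_CLOSE,np.ones((15,15)))
c=max(cv2.findContours(m,0,2)[0],key=cv2.contourArea)
r=cv2.minAreaRect(c);print(r)
P=np.array([onz(t,*p,0.048)[:2] for p in cv2.boxPoints(r)]);print(P.round(4),P.mean(0),[np.linalg.norm(P[i]-P[i-1]).round(4) for i in range(4)])
print(onz(t,167,214,0.075), [onz(t,u,v,.155) for u,v in((311,204),(341,196),(371,189))])
E
```

```text
((358.0, 193.0), (6.0, 2.0), 90.0)
[[ 0.5518 -0.2307]
 [ 0.5516 -0.2353]
 [ 0.5375 -0.2344]
 [ 0.5377 -0.2297]] [ 0.54464583 -0.23254181] [np.float64(0.0141), np.float64(0.0046), np.float64(0.0141), np.float64(0.0046)]
[0.50731533 0.2076434  0.075     ] [array([ 0.50986373, -0.11157791,  0.155     ]), array([ 0.52450638, -0.17452961,  0.155     ]), array([ 0.53708351, -0.23747741,  0.155     ])]
```

View pics/ctop.png

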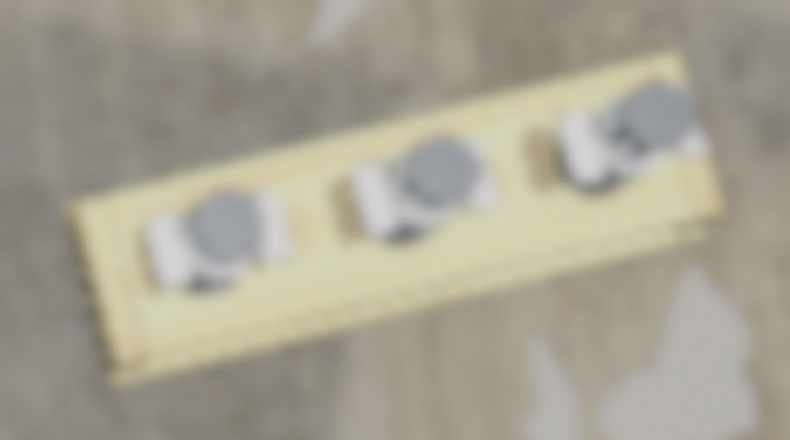

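View pics/cscene.png

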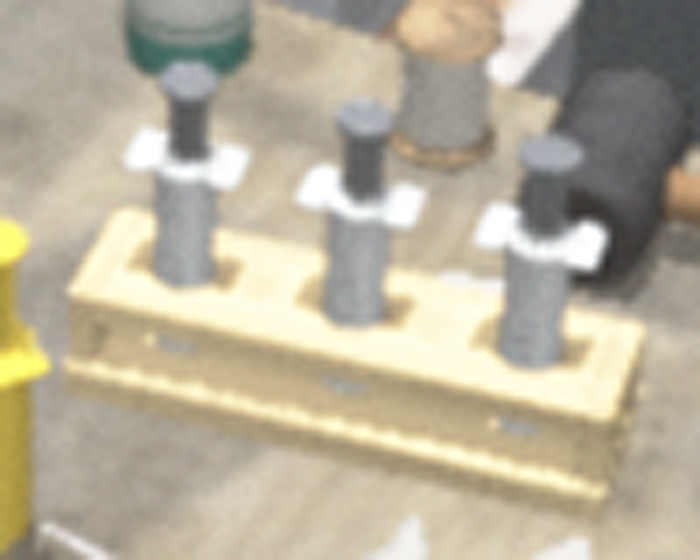

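```bash
cat >> h.py <<'E'
from scipy.spatial.transform import Rotation as Ro
def tri(i1,p1,i2,p2):
    o1,d1=ray(i1,*p1);o2,d2=ray(i2,*p2)
    A=np.stack([d1,-d2],1);s=np.linalg.lstsq(A,o2-o1,rcond=None)[0]
    a,b=o1+s[0]*d1,o2+s[1]*d2
    return (a+b)/2,np.linalg.norm(a-b)
E
python3 - <<'E'
from h import *
import pickle
d=pickle.load(open('im0.pkl','rb'));t=d['top'];s=d['scene']
T=[(225,227),(440,172),(655,115)];S=[(189,76),(363,118),(552,155)]
for a,b in zip(T,S):
    p=(a[0]/6.9+280-.4,a[1]/6.9+170-.4);q=(b[0]/7+265-.4,b[1]/7+190-.4)
    print(tri(t,p,s,q), onz(t,*p,.1425))
C=[onz(t,u/6.9+279.6,v/6.9+169.6,.048)[:2] for u,v in((70,205),(678,52),(720,215),(110,380))]
C=np.array(C);print(C.round(4),[np.linalg.norm(C[i]-C[i-1]).round(4) for i in range(4)],C.mean(0), np.arctan2(*(C[1]-C[0])[[0,1]]))
# jar
f=t['frame'][:,:,::-1];a=cv2.resize(f[185:245,135:200],None,fx=8,fy=8,interpolation=cv2.INTER_CUBIC);cv2.imwrite('pics/cjar.png',a)
g=s['frame'][:,:,::-1];a=cv2.resize(g[170:220,170:220],None,fx=8,fy=8,interpolation=cv2.INTER_CUBIC);cv2.imwrite('pics/cjar2.png',a)
for p in((231,170),(313,263),(259,115),(311,127),(262,243)): print(p,onz(t,*p,.1))
E
```

```text
(array([ 0.5150095 , -0.11622486,  0.14119188]), np.float64(0.001376310196678443)) [ 0.51443663 -0.11552935  0.1425    ]
(array([ 0.52953492, -0.18230056,  0.13909977]), np.float64(0.0002881594933575587)) [ 0.52915136 -0.18182129  0.1425    ]
(array([ 0.54534071, -0.24958903,  0.13917546]), np.float64(0.0010457226488694805)) [ 0.5445177  -0.24831002  0.1425    ]
[[ 0.5352 -0.0735]
 [ 0.5805 -0.2813]
 [ 0.5245 -0.2909]
 [ 0.4758 -0.0843]] [np.float64(0.0603), np.float64(0.2126), np.float64(0.0568), np.float64(0.2123)] [ 0.52898615 -0.18251479] 2.9267941937373907
(231, 170) [0.59900335 0.05789318 0.1       ]
(313, 263) [ 0.38866846 -0.11486255  0.1       ]
(259, 115) [ 0.72525411 -0.00885401  0.1       ]
(311, 127) [ 0.69218659 -0.12608186  0.1       ]
(262, 243) [ 0.43463457 -0.00652134  0.1       ]
```

View pics/cjar.png

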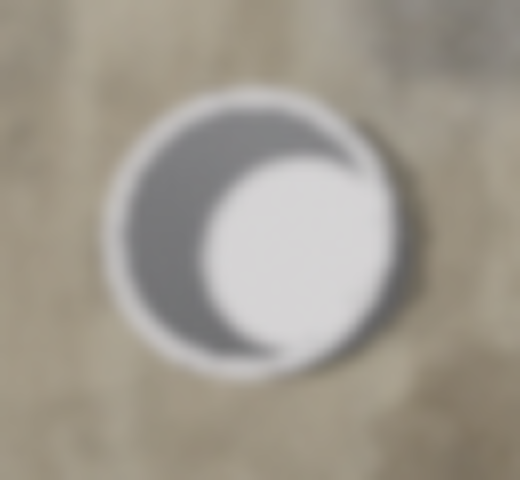

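View pics/cjar2.png

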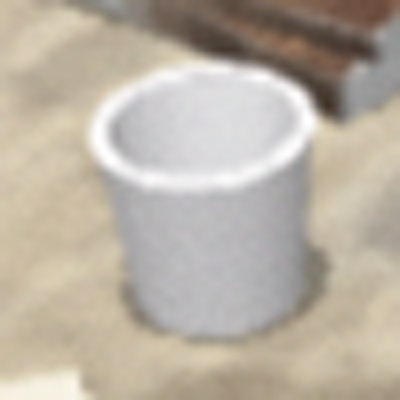

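```bash
cat >> h.py <<'E'
PSI=0.2235
def Rt(psi=PSI,sg=1):
    x=np.array([np.cos(psi),np.sin(psi),0])*sg; z=np.array([0,0,-1.]);return np.stack([np.cross(x,z),x,z],1)
def delta(p,R):
    s=get_state();R0=Ro.from_rotvec(s['tool_rot']).as_matrix()
    print('t',round(float(s['time']),2),'pos',np.round(s['position'],4),'F',np.round(s['ft_force'],2),'w',round(float(s['grip_width']),3))
    print('shift mm',(R0.T@(np.array(p)-s['position'])*1e3).round(1),'turn deg',np.degrees(Ro.from_matrix(R0.T@R).as_rotvec()).round(2))
E
python3 - <<'E'
from h import *
import pickle
t=pickle.load(open('im0.pkl','rb'))['top']
c=onz(t,165.8,213.7,.075);print(c, onz(t,165.8+18.35,213.7,.075)-c)
delta((.515,-.116,.2),Rt()); delta((.515,-.116,.2),Rt(sg=-1))
print(Ro.from_rotvec(get_state()['tool_rot']).as_matrix().round(3))
E
```

```text
[0.50808839 0.21039148 0.075     ] [-0.00136301 -0.04191001  0.        ]
t 0.15 pos [0.2439 0.6021 0.2217] F [-0.18  0.31 -0.35] w 1.001
shift mm [-520.8 -563.8   22.6] turn deg [-7.000e-02  5.000e-02  5.515e+01]
t 0.15 pos [0.2439 0.6021 0.2217] F [-0.18  0.31 -0.35] w 1.001
shift mm [-520.8 -563.8   22.6] turn deg [-6.0000e-02 -9.0000e-02 -1.2485e+02]
[[-0.927  0.375 -0.   ]
 [ 0.375  0.927 -0.001]
 [-0.    -0.001 -1.   ]]
```

Request:
play_rows --series '[0, -0.03, -0.033, -0.01, 0, 0, 3, 0, -0.06, -0.065, -0.02, 0, 0, 6, 0, -0.09, -0.098, -0.02, 0, 0, 9, 0, -0.12, -0.13, -0.02, 0, 0, 12, 0, -0.15, -0.163, -0.02, 0, 0, 15, 0, -0.18, -0.195, -0.02, 0, 0, 18, 0, -0.21, -0.228, -0.02, 0, 0, 21, 0, -0.24, -0.26, -0.02, 0, 0, 24, 0, -0.26, -0.282, -0.02, 0, 0, 27, 0, -0.26, -0.282, -0.02, 0, 0, 27.5]'

```text
time: 0.98
position: [0.3818, 0.2365, 0.2427]
tool_rot: [1.332, 2.844, -0.002]
ft_force: [0.2, 0.2, 0.3]
grip_width: 0.321
```

```bash
python3 - <<'E'
from h import *
delta((.515,-.116,.2),Rt());print(get_state()['joint_positions'].round(2))
E
```

```text
t 0.98 pos [0.3818 0.2365 0.2427] F [0.25 0.17 0.27] w 0.321
shift mm [-356.  -123.4   43.4] turn deg [1.000e-02 1.100e-01 2.701e+01]
[-0.84 -0.13  0.21  1.9   0.03  1.37  0.05]
```

Request:
play_rows --series '[0, -0.039, -0.0135, 0, 0, 0, 3, 0, -0.078, -0.027, 0, 0, 0, 6, 0, -0.117, -0.041, 0, 0, 0, 9, 0, -0.156, -0.054, 0, 0, 0, 12, 0, -0.195, -0.068, 0, 0, 0, 15, 0, -0.234, -0.081, 0, 0, 0, 18, 0, -0.273, -0.095, 0.01, 0, 0, 21, 0, -0.312, -0.108, 0.02, 0, 0, 24, 0, -0.351, -0.122, 0.03, 0, 0, 27, 0, -0.356, -0.1234, 0.043, 0.01, 0.11, 27]'

```text
time: 1.82
position: [0.5175, -0.1155, 0.2002]
tool_rot: [1.957, 2.453, -0.002]
ft_force: [-0.2, -0.6, 0.7]
grip_width: 0.008
```

```bash
python3 - <<'E'
from h import *
delta((.515,-.116,.16),Rt());print(get_state()['joint_positions'].round(2))
save('wrist','w1');save('top','t1')
E
```

```text
t 1.82 pos [ 0.5175 -0.1155  0.2002] F [-0.17 -0.55  0.67] w 0.008
shift mm [ 0.2 -2.6 40.2] turn deg [0.09 0.2  0.04]
[-0.47  0.08  0.67  1.8  -0.05  1.28  0.44]
```

View pics/w1.png

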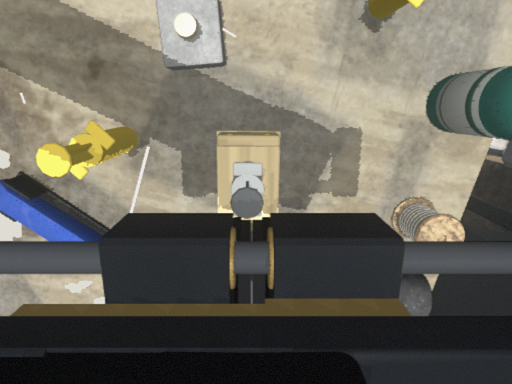

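View pics/t1.png

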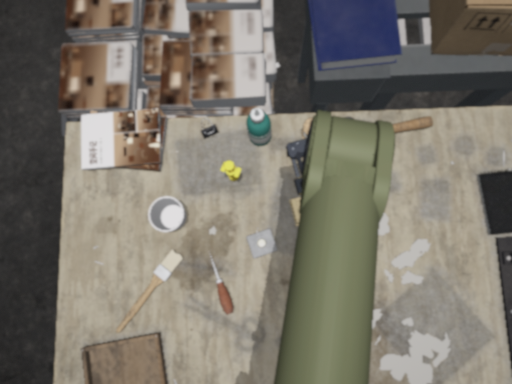

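The wrist view shows syringe 1's grey disc at (247,203), just above the closed fingers, and both yellow look-alikes clear of it. Cross-checking the disc position with the wrist ray.

```bash
python3 - <<'E'
from h import *
im=get_image('wrist')
for z in(.138,.141,.1475):print(onz(im,247,202,z).round(4))
# flange edges / rack
print(onz(im,217,134,.048),onz(im,280,132,.048))
E
```

```text
[ 0.5115 -0.1107  0.138 ]
[ 0.5114 -0.1098  0.141 ]
[ 0.5111 -0.1079  0.1475]
[ 0.47530391 -0.08079478  0.048     ] [ 0.53009301 -0.06611219  0.048     ]
```

Request:
play_rows --series '[0, 0, -0.002, 0.02, 0, 0.1, 0, 0, 0.001, -0.003, 0.04, 0.1, 0.2, 0, 0, 0.001, -0.003, 0.04, 0.1, 0.2, 0]'

```text
time: 2.22
position: [0.5108, -0.1044, 0.1569]
tool_rot: [-1.935, -2.461, 0.001]
ft_force: [-0.0, 1.0, -0.1]
grip_width: 0.009
```

```bash
python3 - <<'E'
from h import *
delta((.514,-.115,.15),Rt())
im=save('wrist','w2');s=save('scene','s2')
p=get_state()['position'];print(proj(im,p),proj(s,p))
g=s['frame'][:,:,::-1];cv2.imwrite('pics/cs2.png',cv2.resize(g[160:260,250:370],None,fx=6,fy=6,interpolation=cv2.INTER_CUBIC))
E
```

```text
t 2.22 pos [ 0.5108 -0.1044  0.1569] F [-0.01  0.99 -0.13] w 0.009
shift mm [-11.1   0.7   6.8] turn deg [-0.42 -0.46  0.84]
(np.float64(255.4766600068643), np.float64(240.79885299605365)) (np.float64(287.4821182703464), np.float64(193.64242679654893))
```

View pics/w2.png

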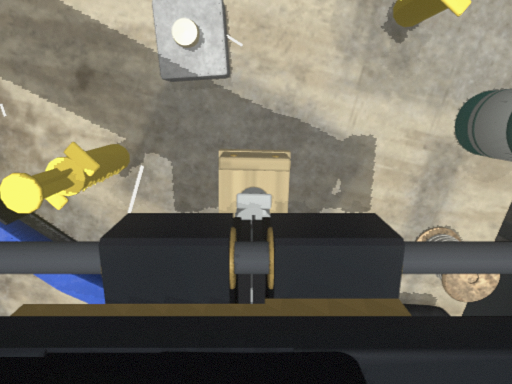

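View pics/cs2.png

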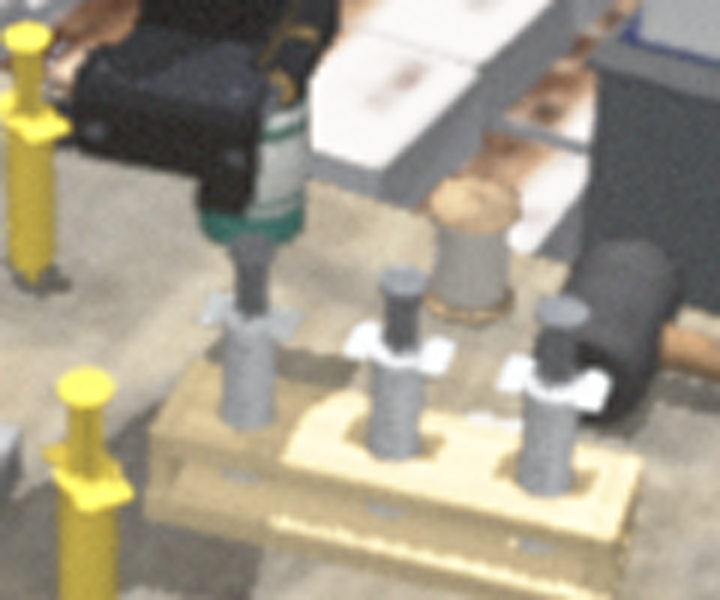

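Request:
play_rows --series '[0, 0, 0, 0, 0, 0, 0, 0, 0, 0, 0, 0, 0, 0, 0, 0, 0, 0, 0, 0, 0]'

```text
time: 2.57
position: [0.5139, -0.1069, 0.1608]
tool_rot: [-1.943, -2.464, -0.005]
ft_force: [0.1, -0.1, -0.4]
grip_width: 0.004
```

Request:
play_rows --series '[0, 0, 0, 0, 0, 0, 0, 0, 0, 0, 0, 0, 0, 0, 0, 0, 0, 0, 0, 0, 0]'

```text
time: 2.82
position: [0.5132, -0.1071, 0.1598]
tool_rot: [-1.943, -2.462, -0.003]
ft_force: [0.2, -0.1, 0.0]
grip_width: 0.007
```

```bash
python3 - <<'E'
from h import *
delta((.514,-.115,.15),Rt())
E
```

```text
t 2.82 pos [ 0.5132 -0.1071  0.1598] F [ 0.22 -0.12  0.04] w 0.007
shift mm [-7.9 -1.   9.8] turn deg [-0.11 -0.3   0.64]
```

Request:
play_rows --series '[0, -0.004, -0.001, 0, -0.1, -0.2, 0.3, 0, -0.008, -0.001, 0.003, -0.1, -0.3, 0.6, 0, -0.008, -0.001, 0.006, -0.1, -0.3, 0.6, 0, -0.008, -0.001, 0.007, -0.1, -0.3, 0.6, 0, -0.008, -0.001, 0.007, -0.1, -0.3, 0.6]'

```text
time: 3.23
position: [0.5135, -0.1151, 0.1519]
tool_rot: [-1.958, -2.455, 0.002]
ft_force: [0.4, 0.3, -0.6]
grip_width: 0.002
```

```bash
python3 - <<'E'
from h import *
delta((.514,-.115,.15),Rt())
s=save('scene','s3');p=get_state()['position'];print(proj(s,p))
g=s['frame'][:,:,::-1];cv2.imwrite('pics/cs3.png',cv2.resize(g[180:230,265:315],None,fx=10,fy=10,interpolation=cv2.INTER_CUBIC))
E
```

```text
t 3.23 pos [ 0.5135 -0.1151  0.1519] F [ 0.37  0.27 -0.65] w 0.002
shift mm [0.  0.5 1.9] turn deg [-0.1  -0.02  0.03]
(np.float64(290.76375846375623), np.float64(197.13642932051))
```

View pics/cs3.png

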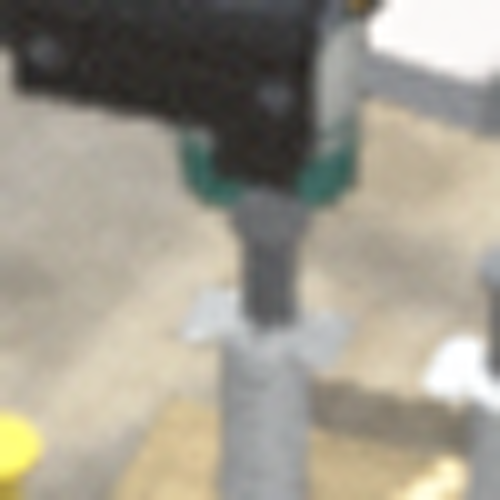

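Request:
play_rows --series '[0, 0, 0, 0.004, 0, 0, 0, 0, 0, 0, 0.008, 0, 0, 0, 0, 0, 0, 0.011, 0, 0, 0, 0, 0, 0, 0.014, 0, 0, 0]'

```text
time: 3.62
position: [0.5139, -0.115, 0.1382]
tool_rot: [-1.958, -2.456, 0.001]
ft_force: [-0.0, 0.1, 4.5]
grip_width: 0.006
```

Request:
play_rows --series '[0, 0, 0, 0.003, 0, 0, 0, 0, 0, 0, 0.006, 0, 0, 0]'

```text
time: 3.78
position: [0.5144, -0.1151, 0.1328]
tool_rot: [1.959, 2.456, 0.0]
ft_force: [-0.2, 0.7, 2.8]
grip_width: 0.006
```

Request:
play_rows --series '[0, 0, 0, 0.002, 0, 0, 0, 0, 0, 0, 0.003, 0, 0, 0]'

```text
time: 3.95
position: [0.514, -0.1151, 0.1295]
tool_rot: [-1.959, -2.456, 0.0]
ft_force: [-0.5, -0.0, 3.5]
grip_width: 0.003
```

Request:
play_rows --series '[0, 0, 0, 0.001, 0, 0, 0, 0, 0, 0, 0.002, 0, 0, 0]'

```text
time: 4.12
position: [0.5141, -0.1151, 0.1276]
tool_rot: [-1.959, -2.456, 0.0]
ft_force: [-0.3, 0.0, 3.3]
grip_width: 0.004
```

Request:
play_rows --series '[0, 0, 0, 0.001, 0, 0, 0, 0, 0, 0, 0.002, 0, 0, 0]'

```text
time: 4.28
position: [0.514, -0.1151, 0.1255]
tool_rot: [-1.959, -2.456, 0.0]
ft_force: [-1.2, 0.3, 3.2]
grip_width: 0.004
```

Request:
play_rows --series '[0, 0, 0, 0.001, 0, 0, 0, 0, 0, 0, 0.002, 0, 0, 0]'

```text
time: 4.45
position: [0.5139, -0.1151, 0.1235]
tool_rot: [-1.959, -2.456, 0.0]
ft_force: [0.2, 0.5, 4.4]
grip_width: 0.005
```

Request:
play_rows --series '[0, 0, 0, 0.002, 0, 0, 0, 0, 0, 0, 0.004, 0, 0, 0]'

```text
time: 4.62
position: [0.514, -0.1151, 0.1194]
tool_rot: [-1.959, -2.456, 0.0]
ft_force: [-0.4, -0.6, 4.1]
grip_width: 0.001
```

Request:
play_rows --series '[0, 0, 0, 0.002, 0, 0, 0, 0, 0, 0, 0.003, 0, 0, 0]'

```text
time: 4.78
position: [0.5138, -0.1151, 0.1162]
tool_rot: [-1.958, -2.456, 0.001]
ft_force: [0.1, 0.6, 4.5]
grip_width: 0.005
```

Request:
play_rows --series '[0, 0, 0, 0.001, 0, 0, 0, 0, 0, 0, 0.002, 0, 0, 0]'

```text
time: 4.95
position: [0.5142, -0.1151, 0.1148]
tool_rot: [1.959, 2.456, 0.0]
ft_force: [-0.6, 1.4, 7.6]
grip_width: 0.009
```

Request:
play_rows --series '[0, 0, 0, 0.001, 0, 0, 0, 0, 0, 0, 0.001, 0, 0, 0]'

```text
time: 5.12
position: [0.5144, -0.1152, 0.114]
tool_rot: [1.959, 2.456, 0.0]
ft_force: [-1.3, 0.9, 7.3]
grip_width: 0.006
```

```bash
python3 - <<'E'
from h import *
delta((.529,-.182,.16),Rt())
E
```

```text
t 5.12 pos [ 0.5144 -0.1152  0.114 ] F [-1.29  0.87  7.28] w 0.006
shift mm [-68.4  -0.6 -46. ] turn deg [0.02 0.01 0.05]
```

Request:
play_rows --series '[0, 0, 0, 0.001, 0, 0, 0, 0, 0, 0, 0.001, 0, 0, 0, 0, 0, 0, 0.001, 0, 0, 0]'

```text
time: 5.37
position: [0.5146, -0.1152, 0.1133]
tool_rot: [1.959, 2.456, 0.001]
ft_force: [-0.2, 1.0, 8.1]
grip_width: 0.01
```

Request:
play_rows --series '[0, 0, 0, -0.02, 0, 0, 0, 0, 0, 0, -0.044, 0, 0, 0, 0, -0.01, 0, -0.046, 0, 0, 0, 0, -0.03, 0, -0.046, 0, 0, 0, 0, -0.05, 0, -0.046, 0, 0, 0, 0, -0.065, -0.001, -0.046, 0, 0, 0, 0, -0.068, -0.001, -0.046, 0, 0, 0, 0, -0.068, -0.001, -0.046, 0, 0, 0]'

```text
time: 6.03
position: [0.5273, -0.1829, 0.1576]
tool_rot: [-1.961, -2.452, 0.003]
ft_force: [0.4, 0.4, 1.1]
grip_width: 0.005
```

```bash
python3 - <<'E'
from h import *
delta((.529,-.182,.15),Rt())
s=save('scene','s4')
g=s['frame'][:,:,::-1];cv2.imwrite('pics/cs4.png',cv2.resize(g[180:260,260:360],None,fx=7,fy=7,interpolation=cv2.INTER_CUBIC))
E
```

```text
t 6.03 pos [ 0.5273 -0.1829  0.1576] F [0.38 0.39 1.08] w 0.005
shift mm [0.5 1.9 7.6] turn deg [-0.13  0.   -0.11]
```

View pics/cs4.png

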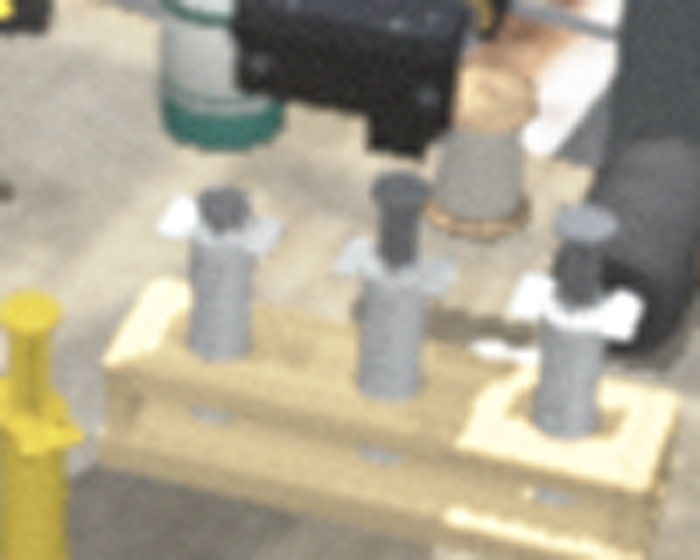

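Syringe 1's disc at crop (223,205) sits just above its flange, so it is home. Syringe 2 is under the fingers at (400,190). Pushing syringe 2.

Request:
play_rows --series '[0, 0, 0.001, 0.006, 0, 0, 0, 0, 0, 0.0015, 0.012, 0, 0, 0, 0, 0, 0.0015, 0.016, 0, 0, 0, 0, 0, 0.0015, 0.02, 0, 0, 0]'

```text
time: 6.42
position: [0.5295, -0.1803, 0.1379]
tool_rot: [-1.956, -2.457, 0.0]
ft_force: [-0.0, 0.3, 4.0]
grip_width: 0.002
```

Request:
play_rows --series '[0, 0, 0, 0.003, 0, 0, 0, 0, 0, 0, 0.006, 0, 0, 0]'

```text
time: 6.58
position: [0.53, -0.181, 0.1327]
tool_rot: [1.958, 2.456, 0.001]
ft_force: [-0.9, -0.4, 3.6]
grip_width: 0.003
```

Request:
play_rows --series '[0, 0, 0, 0.001, 0, 0, 0, 0, 0, 0, 0.002, 0, 0, 0]'

```text
time: 6.75
position: [0.5298, -0.1812, 0.1307]
tool_rot: [1.959, 2.456, 0.0]
ft_force: [0.0, 0.1, 4.0]
grip_width: 0.009
```

Request:
play_rows --series '[0, 0, 0, 0.001, 0, 0, 0, 0, 0, 0, 0.002, 0, 0, 0]'

```text
time: 6.92
position: [0.5298, -0.1813, 0.1287]
tool_rot: [1.959, 2.456, -0.0]
ft_force: [-0.1, 0.5, 4.6]
grip_width: 0.001
```

Request:
play_rows --series '[0, 0, 0, 0.001, 0, 0, 0, 0, 0, 0, 0.002, 0, 0, 0]'

```text
time: 7.08
position: [0.53, -0.1813, 0.127]
tool_rot: [1.959, 2.456, 0.0]
ft_force: [-0.2, 0.2, 7.6]
grip_width: 0.004
```

Request:
play_rows --series '[0, 0, 0, 0.001, 0, 0, 0, 0, 0, 0, 0.002, 0, 0, 0]'

```text
time: 7.25
position: [0.5304, -0.1814, 0.1255]
tool_rot: [1.958, 2.455, 0.001]
ft_force: [-0.5, 0.9, 10.2]
grip_width: 0.005
```

Request:
play_rows --series '[0, 0, 0, 0.001, 0, 0, 0, 0, 0, 0, 0.002, 0, 0, 0]'

```text
time: 7.42
position: [0.5309, -0.1816, 0.1241]
tool_rot: [1.957, 2.455, 0.002]
ft_force: [-0.3, 1.4, 12.3]
grip_width: 0.007
```

Syringe 2 stiffens from z≈0.128 (stroke ≈19–20), reaching 12.3 N, so it is the clogged one. Backing off to test syringe 3 too.

Request:
play_rows --series '[0, 0, 0, -0.015, 0, 0, 0, 0, 0, 0, -0.032, 0, 0, 0, 0, -0.01, 0, -0.034, 0, 0, 0, 0, -0.03, 0, -0.034, 0, 0, 0, 0, -0.05, 0, -0.034, 0, 0, 0, 0, -0.064, 0, -0.034, 0, 0, 0, 0, -0.068, 0, -0.034, 0, 0, 0, 0, -0.068, 0, -0.034, 0, 0, 0]'

```text
time: 8.08
position: [0.5438, -0.2494, 0.1555]
tool_rot: [-1.962, -2.452, 0.003]
ft_force: [0.1, 0.2, -0.5]
grip_width: 0.007
```

```bash
python3 - <<'E'
from h import *
delta((.5445,-.249,.1375),Rt())
s=save('scene','s5')
g=s['frame'][:,:,::-1];cv2.imwrite('pics/cs5.png',cv2.resize(g[180:260,260:360],None,fx=7,fy=7,interpolation=cv2.INTER_CUBIC))
E
```

```text
t 8.08 pos [ 0.5438 -0.2494  0.1555] F [ 0.12  0.15 -0.47] w 0.007
shift mm [ 0.3  0.9 18. ] turn deg [-0.14  0.03 -0.12]
```

View pics/cs5.png

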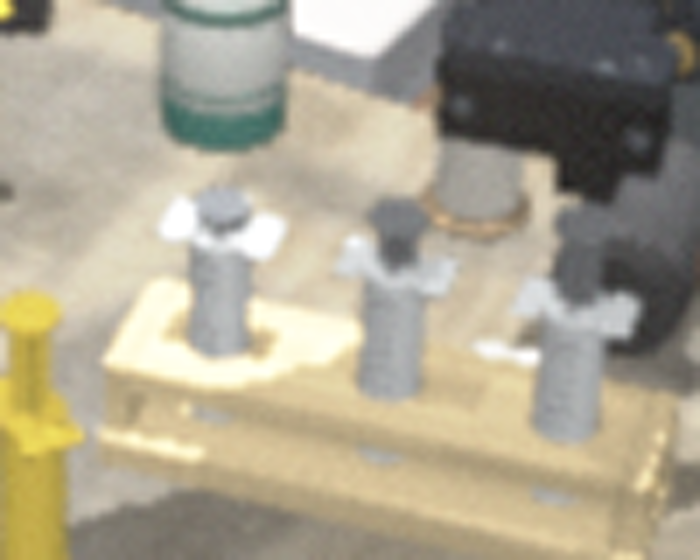

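Syringe 1 is home with its disc at (223,203). Syringe 2's disc at (400,215) stands higher. Pushing syringe 3.

Request:
play_rows --series '[0, 0, 0.001, 0.006, 0, 0, 0, 0, 0, 0.001, 0.011, 0, 0, 0, 0, 0, 0.001, 0.015, 0, 0, 0, 0, 0, 0.001, 0.018, 0, 0, 0]'

```text
time: 8.47
position: [0.5459, -0.2464, 0.1381]
tool_rot: [-1.957, -2.457, -0.0]
ft_force: [-0.7, -0.0, 4.3]
grip_width: 0.001
```

Request:
play_rows --series '[0, 0, 0, 0.003, 0, 0, 0, 0, 0, 0, 0.006, 0, 0, 0]'

```text
time: 8.63
position: [0.5461, -0.2471, 0.1329]
tool_rot: [1.958, 2.456, 0.001]
ft_force: [1.0, 0.7, 3.9]
grip_width: 0.004
```

Request:
play_rows --series '[0, 0, 0, 0.002, 0, 0, 0, 0, 0, 0, 0.003, 0, 0, 0]'

```text
time: 8.8
position: [0.5457, -0.2473, 0.1295]
tool_rot: [-1.959, -2.456, 0.0]
ft_force: [0.7, 1.2, 4.2]
grip_width: 0.001
```

Request:
play_rows --series '[0, 0, 0, 0.001, 0, 0, 0, 0, 0, 0, 0.002, 0, 0, 0]'

```text
time: 8.97
position: [0.5458, -0.2474, 0.1276]
tool_rot: [-1.959, -2.456, 0.0]
ft_force: [-0.1, 0.9, 4.0]
grip_width: 0.009
```

Request:
play_rows --series '[0, 0, 0, 0.001, 0, 0, 0, 0, 0, 0, 0.002, 0, 0, 0]'

```text
time: 9.13
position: [0.5457, -0.2474, 0.1255]
tool_rot: [-1.959, -2.456, 0.0]
ft_force: [-1.0, -0.0, 4.5]
grip_width: 0.003
```

Request:
play_rows --series '[0, 0, 0, 0.002, 0, 0, 0, 0, 0, 0, 0.004, 0, 0, 0]'

```text
time: 9.3
position: [0.5457, -0.2474, 0.1214]
tool_rot: [-1.959, -2.456, 0.0]
ft_force: [-0.1, 0.1, 5.2]
grip_width: 0.006
```

Request:
play_rows --series '[0, 0, 0, 0.003, 0, 0, 0, 0, 0, 0, 0.005, 0, 0, 0]'

```text
time: 9.47
position: [0.5456, -0.2472, 0.1161]
tool_rot: [-1.958, -2.456, 0.001]
ft_force: [0.3, 1.0, 5.5]
grip_width: 0.009
```

Request:
play_rows --series '[0, 0, 0, 0.001, 0, 0, 0, 0, 0, 0, 0.002, 0, 0, 0]'

```text
time: 9.63
position: [0.546, -0.2474, 0.1148]
tool_rot: [1.959, 2.456, 0.0]
ft_force: [-0.3, 2.0, 7.6]
grip_width: 0.004
```

Request:
play_rows --series '[0, 0, 0, 0.001, 0, 0, 0, 0, 0, 0, 0.001, 0, 0, 0]'

```text
time: 9.8
position: [0.5462, -0.2475, 0.114]
tool_rot: [1.958, 2.456, 0.0]
ft_force: [0.1, 1.2, 6.1]
grip_width: 0.005
```

Request:
play_rows --series '[0, 0, 0, 0.001, 0, 0, 0, 0, 0, 0, 0.0015, 0, 0, 0, 0, 0, 0, 0.0015, 0, 0, 0]'

```text
time: 10.05
position: [0.5465, -0.2476, 0.1131]
tool_rot: [1.958, 2.455, 0.001]
ft_force: [-0.7, 1.3, 8.7]
grip_width: 0.005
```

Request:
play_rows --series '[0, 0, 0, -0.025, 0, 0, 0, 30, 0, 0, -0.06, 0, 0, 0, 60, 0.02, 0, -0.09, 0, 0, 0, 60, 0.05, 0, -0.12, 0, 0, 0, 60, 0.08, 0, -0.14, 0, 0, 0, 60, 0.11, 0, -0.14, 0, 0, 0, 60, 0.11, 0, -0.14, 0, 0, 0, 60, 0.11, 0, -0.14, 0, 0, 0]'

```text
time: 10.72
position: [0.521, -0.138, 0.2514]
tool_rot: [-1.953, -2.459, 0.0]
ft_force: [-0.3, -0.2, -0.2]
grip_width: 0.45
```

Request:
play_rows --series '[60, -0.03, 0, 0, 0, 0, 0, 60, -0.06, 0, 0, 0, 0, 0, 60, -0.09, 0, 0, 0, 0, 0, 60, -0.12, 0, 0, 0, 0, 0, 60, -0.13, 0, 0, 0, 0, 0, 60, -0.13, 0, 0, 0, 0, 0, 60, -0.13, 0, 0, 0, 0, 0, 60, -0.13, 0, 0, 0, 0, 0]'

```text
time: 11.38
position: [0.55, -0.2658, 0.2513]
tool_rot: [-1.957, -2.455, 0.0]
ft_force: [-0.2, -0.3, -0.7]
grip_width: 0.602
```

```bash
python3 - <<'E'
from h import *
delta((.529,-.182,.092),Rt())
im=save('wrist','w6');s=save('scene','s6')
import pickle;pickle.dump((im,s),open('im6.pkl','wb'))
g=s['frame'][:,:,::-1];cv2.imwrite('pics/cs6.png',cv2.resize(g[180:260,260:360],None,fx=7,fy=7,interpolation=cv2.INTER_CUBIC))
E
```

```text
t 11.38 pos [ 0.55   -0.2658  0.2513] F [-0.23 -0.26 -0.7 ] w 0.602
shift mm [ 86.1  -1.5 159.4] turn deg [-0.09 -0.08  0.09]
```

View pics/w6.png

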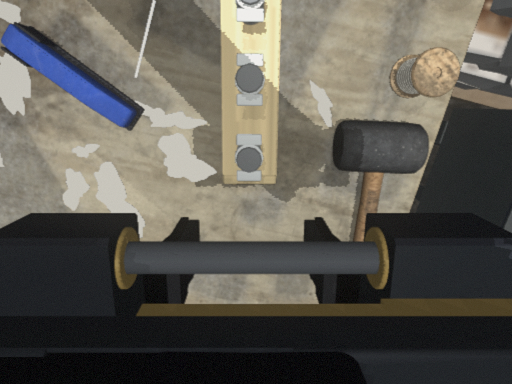

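View pics/cs6.png

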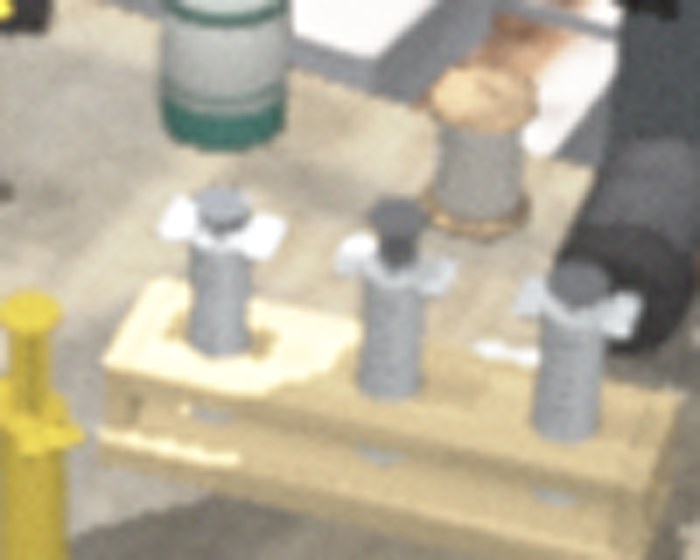

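Wrist view: disc 3 at (249,159), disc 2 at (249,78) standing tall, disc 1 at (250,3), in line with the image column, so the tool yaw matches the rack. In the scene crop, discs 1 and 3 sit on their flanges and disc 2 stands proud.

```bash
python3 - <<'E'
from h import *
import pickle
im,s=pickle.load(open('im6.pkl','rb'))
for p,z in(((249,159),.1155),((249,78),.1275),((250,3),.1155)): print(onz(im,*p,z).round(4))
print('R',np.array(im['R']).round(3),'cam',-np.array(im['R']).T@im['t'])
for p,q,n in(((249,159),(583,283),3),((249,78),(399,216),2),((250,3),(222,205),1)):
    print(n,tri(im,p,s,(q[0]/7+259.6,q[1]/7+179.6)))
t=pickle.load(open('im0.pkl','rb'))['top']
print(proj(im,[.55,-.2658,.2513]))
E
```

```text
[ 0.5438 -0.2495  0.1155]
[ 0.529  -0.1842  0.1275]
[ 0.517  -0.1282  0.1155]
R [[ 0.975  0.224 -0.002]
 [ 0.217 -0.945  0.243]
 [ 0.053 -0.237 -0.97 ]] cam [ 0.53540114 -0.20193351  0.4142497 ]
3 (array([ 0.54420195, -0.25045633,  0.11414972]), np.float64(0.001648363282451131))
2 (array([ 0.52887202, -0.18392169,  0.12737561]), np.float64(0.0005991721565446933))
1 (array([ 0.51509626, -0.12271769,  0.11450375]), np.float64(0.010823285959261597))
(np.float64(251.69898987203695), np.float64(235.81726736721976))
```

Request:
play_rows --series '[60, 0.03, 0, 0.02, 0, 0, 0, 60, 0.06, -0.001, 0.04, 0, 0, 0, 60, 0.08, -0.001, 0.06, 0, 0, 0, 60, 0.085, -0.0015, 0.075, 0, 0, 0, 60, 0.085, -0.0015, 0.09, 0, 0, 0, 60, 0.085, -0.0015, 0.1, 0, 0, 0, 60, 0.085, -0.0015, 0.1, 0, 0, 0, 60, 0.085, -0.0015, 0.1, 0, 0, 0]'

```text
time: 12.15
position: [0.5297, -0.1841, 0.1522]
tool_rot: [-1.958, -2.456, 0.001]
ft_force: [0.2, -0.7, 0.4]
grip_width: 0.598
```

```bash
python3 - <<'E'
from h import *
delta((.529,-.183,.077),Rt())
E
```

```text
t 12.15 pos [ 0.5297 -0.1841  0.1522] F [ 0.15 -0.7   0.44] w 0.598
shift mm [ 1.2 -0.4 75.2] turn deg [-0.05 -0.01  0.07]
```

Request:
play_rows --series '[60, 0, 0, 0.015, 0, 0, 0, 60, 0.001, 0, 0.03, 0, 0, 0, 60, 0.001, 0, 0.045, 0, 0, 0, 60, 0.001, 0, 0.06, 0, 0, 0, 60, 0.001, 0, 0.07, 0, 0, 0, 60, 0.001, 0, 0.075, 0, 0, 0, 60, 0.001, 0, 0.075, 0, 0, 0, 60, 0.001, 0, 0.075, 0, 0, 0]'

```text
time: 12.82
position: [0.53, -0.1837, 0.0777]
tool_rot: [1.959, 2.455, -0.0]
ft_force: [0.8, 0.3, -0.1]
grip_width: 0.597
```

```bash
python3 - <<'E'
from h import *
delta((.529,-.183,.077),Rt())
s=save('scene','s7')
g=s['frame'][:,:,::-1];cv2.imwrite('pics/cs7.png',cv2.resize(g[160:260,260:360],None,fx=6,fy=6,interpolation=cv2.INTER_CUBIC))
E
```

```text
t 12.82 pos [ 0.53   -0.1837  0.0777] F [ 0.82  0.33 -0.14] w 0.597
shift mm [ 0.9 -0.8  0.7] turn deg [0.01 0.03 0.03]
```

View pics/cs7.png

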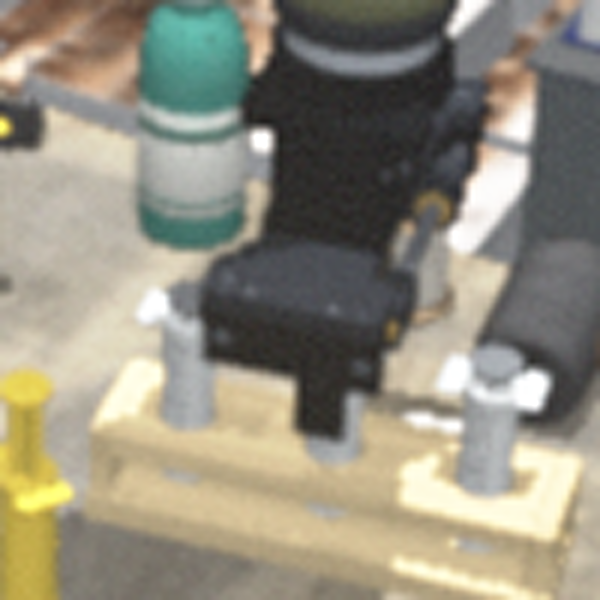

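The fingers straddle the middle syringe at (335,400) with both neighbours clear. Closing.

Request:
play_rows --series '[35, 0, -0.0005, 0, 0, 0, 0, 30, 0, -0.0005, 0, 0, 0, 0, 20, 0, -0.0005, 0, 0, 0, 0, 15, 0, -0.0005, 0, 0, 0, 0, 15, 0, -0.0005, 0, 0, 0, 0, 15, 0, -0.0005, 0, 0, 0, 0]' --force 15

```text
time: 13.37
position: [0.5291, -0.1834, 0.0772]
tool_rot: [-1.959, -2.456, 0.0]
ft_force: [0.3, 0.3, -0.2]
grip_width: 0.276
```

Request:
play_rows --series '[0, 0, 0, 0, 0, 0, 0, 0, 0, 0, 0, 0, 0, 0]' --force 20

```text
time: 13.53
position: [0.5291, -0.1834, 0.0772]
tool_rot: [-1.959, -2.456, 0.0]
ft_force: [0.3, 0.5, 1.5]
grip_width: 0.277
```

Request:
play_rows --series '[0, 0, 0, -0.006, 0, 0, 0, 0, 0, 0, -0.014, 0, 0, 0, 0, 0, 0, -0.024, 0, 0, 0, 0, 0, 0, -0.036, 0, 0, 0, 0, 0, 0, -0.05, 0, 0, 0, 0, 0, 0, -0.065, 0, 0, 0, 0, 0, 0, -0.08, 0, 0, 0, 0, 0, 0, -0.1, 0, 0, 0, 0, 0, 0, -0.12, 0, 0, 0, 0, 0, 0, -0.13, 0, 0, 0]'

```text
time: 14.37
position: [0.53, -0.1841, 0.2106]
tool_rot: [1.957, 2.453, 0.003]
ft_force: [0.3, -1.1, -0.9]
grip_width: 0.278
```

Request:
play_rows --series '[0, 0, 0, 0, 0, 0, 0, 0, 0, 0, 0, 0, 0, 0]'

```text
time: 14.53
position: [0.5292, -0.1835, 0.2075]
tool_rot: [1.959, 2.456, 0.001]
ft_force: [0.2, 0.2, -0.4]
grip_width: 0.278
```

```bash
python3 - <<'E'
from h import *
delta((.508,.210,.21),Rt())
import pickle
s=save('scene','s8');print(get_state()['joint_positions'].round(2))
g=s['frame'][:,:,::-1];cv2.imwrite('pics/cs8.png',cv2.resize(g[130:260,260:360],None,fx=4.5,fy=4.5,interpolation=cv2.INTER_CUBIC))
E
```

```text
t 14.53 pos [ 0.5292 -0.1835  0.2075] F [ 0.24  0.22 -0.44] w 0.278
shift mm [388.3  66.9  -2.4] turn deg [ 0.03 -0.01  0.05]
[-0.39  0.16  0.76  1.73 -0.12  1.3   0.61]
```

View pics/cs8.png

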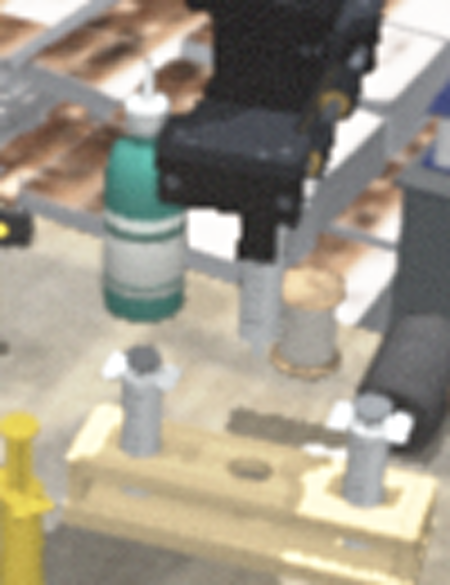

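The middle syringe hangs upright from the fingers at crop (262,300), and syringes 1 and 3 are still seated with plungers home. Moving to the jar.

Request:
play_rows --series '[0, 0.01, 0.002, 0, 0, 0, 0, 0, 0.03, 0.005, 0, 0, 0, 0, 0, 0.055, 0.009, 0, 0, 0, 0, 0, 0.08, 0.013, 0, 0, 0, 0, 0, 0.105, 0.018, 0, 0, 0, 0, 0, 0.13, 0.022, 0, 0, 0, 0, 0, 0.155, 0.027, 0, 0, 0, 0, 0, 0.18, 0.031, 0, 0, 0, 0, 0, 0.205, 0.035, 0, 0, 0, 0, 0, 0.225, 0.039, 0, 0, 0, 0]'

```text
time: 15.42
position: [0.5155, 0.0476, 0.2057]
tool_rot: [-1.955, -2.456, 0.003]
ft_force: [0.1, 0.6, -1.3]
grip_width: 0.274
```

Request:
play_rows --series '[0, 0.025, 0.004, 0, 0, 0, 0, 0, 0.05, 0.008, 0, 0, 0, 0, 0, 0.075, 0.013, 0, 0, 0, 0, 0, 0.1, 0.017, 0, 0, 0, 0, 0, 0.125, 0.022, 0, 0, 0, 0, 0, 0.145, 0.025, 0, 0, 0, 0, 0, 0.158, 0.027, 0, 0, 0, 0, 0, 0.163, 0.028, 0, 0, 0, 0, 0, 0.163, 0.028, 0, 0, 0, 0, 0, 0.163, 0.028, 0, 0, 0, 0]'

```text
time: 16.25
position: [0.508, 0.2084, 0.2066]
tool_rot: [1.96, 2.455, -0.003]
ft_force: [-0.2, -0.2, -1.7]
grip_width: 0.276
```

```bash
python3 - <<'E'
from h import *
delta((.508,.210,.21),Rt())
s=save('scene','s9');t=save('top','t9');w=save('wrist','w9')
g=s['frame'][:,:,::-1];cv2.imwrite('pics/cs9.png',cv2.resize(g[120:230,150:250],None,fx=5,fy=5,interpolation=cv2.INTER_CUBIC))
p=get_state()['position'];print(proj(s,p-[0,0,.075]),proj(w,p-[0,0,.075]))
E
```

```text
t 16.25 pos [0.508  0.2084 0.2066] F [-0.16 -0.16 -1.74] w 0.276
shift mm [ 1.5  0.3 -3.4] turn deg [-0.08  0.07 -0.01]
(np.float64(194.2558097177558), np.float64(169.55143846946967)) (np.float64(251.7171955438491), np.float64(195.99088630308572))
```

View pics/cs9.png

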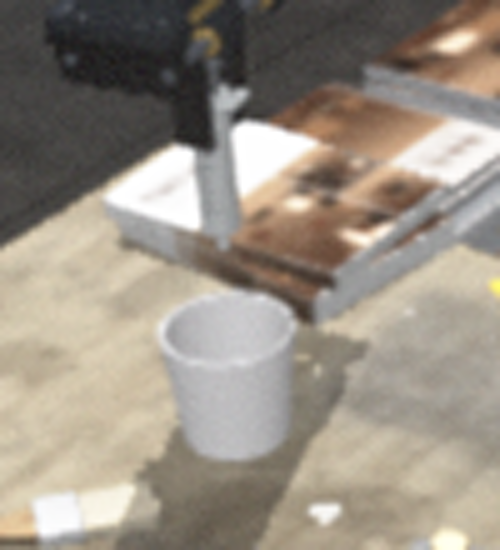

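View pics/t9.png

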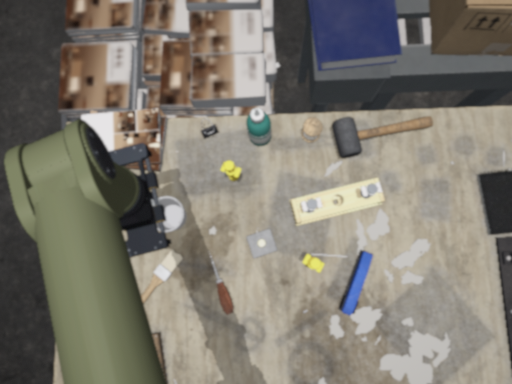

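View pics/w9.png

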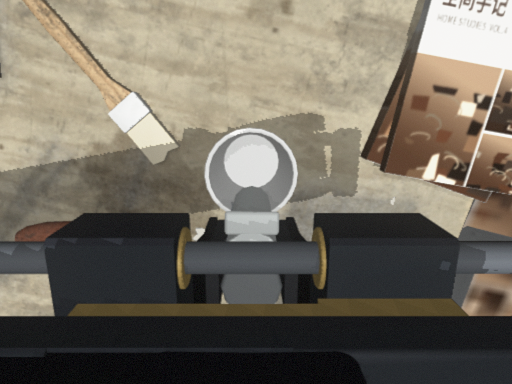

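```bash
python3 - <<'E'
from h import *
w=get_image('wrist');s=get_image('scene');
print(onz(w,251.5,172,.075)); print(tri(w,(251.5,172),s,(229/5+149.6,328/5+119.6)))
print(onz(s,229/5+149.6,328/5+119.6,.075))
print(onz(w,251.7,188,.13))
delta((.508,.210,.21),Rt())
E
```

```text
[0.50702067 0.21391379 0.075     ]
(array([0.50843999, 0.21267694, 0.07514803]), np.float64(0.0037639501939705972))
[0.5103555  0.21194706 0.075     ]
[0.50729251 0.21335626 0.13      ]
t 16.5 pos [0.5084 0.2085 0.2072] F [ 0.29  0.15 -1.5 ] w 0.275
shift mm [ 1.5 -0.  -2.8] turn deg [-0.02 -0.01 -0.06]
```

Request:
play_rows --series '[0, 0.0035, 0.001, 0, 0, 0, 0, 0, 0.0035, 0.001, 0.015, 0, 0, 0, 0, 0.0035, 0.001, 0.03, 0, 0, 0, 0, 0.0035, 0.001, 0.045, 0, 0, 0, 0, 0.0035, 0.001, 0.06, 0, 0, 0, 0, 0.0035, 0.001, 0.075, 0, 0, 0, 0, 0.0035, 0.001, 0.087, 0, 0, 0, 0, 0.0035, 0.001, 0.095, 0, 0, 0, 0, 0.0035, 0.001, 0.1, 0, 0, 0, 0, 0.0035, 0.001, 0.1, 0, 0, 0]'

```text
time: 17.33
position: [0.5077, 0.2131, 0.1061]
tool_rot: [-1.958, -2.455, 0.003]
ft_force: [-1.0, 0.1, 0.1]
grip_width: 0.275
```

```bash
python3 - <<'E'
from h import *
delta((.508,.212,.09),Rt())
s=save('scene','s10')
g=s['frame'][:,:,::-1];cv2.imwrite('pics/cs10.png',cv2.resize(g[120:230,150:250],None,fx=5,fy=5,interpolation=cv2.INTER_CUBIC))
E
```

```text
t 17.33 pos [0.5077 0.2131 0.1061] F [-1.04  0.12  0.06] w 0.275
shift mm [-1.2  0.1 16.1] turn deg [-0.12  0.03  0.05]
```

View pics/cs10.png

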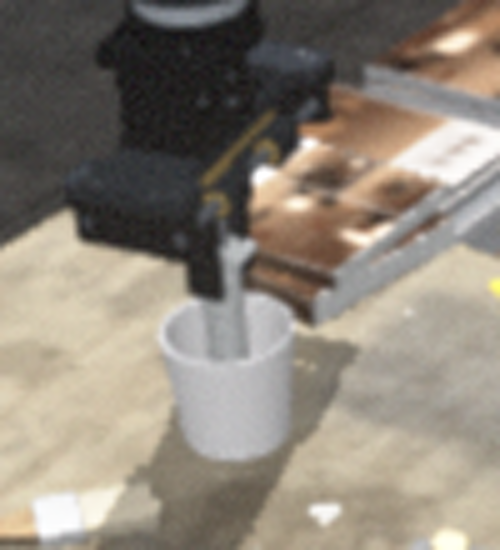

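The syringe is inside the jar and central, barrel at crop (227,330). Next I tilt it slightly so it leans to a known side, then lower until it touches.

Request:
play_rows --series '[0, -0.001, 0, 0.003, 0, 2, 0, 0, -0.002, 0, 0.007, 0, 4, 0, 0, -0.003, 0, 0.011, 0, 6, 0, 0, -0.004, 0, 0.015, 0, 8, 0, 0, -0.005, 0, 0.018, 0, 10, 0, 0, -0.005, 0, 0.02, 0, 10, 0, 0, -0.005, 0, 0.02, 0, 10, 0]'

```text
time: 17.97
position: [0.5098, 0.2078, 0.0874]
tool_rot: [-1.873, -2.345, -0.163]
ft_force: [0.4, -0.5, -1.5]
grip_width: 0.276
```

```bash
python3 - <<'E'
from h import *
delta((.508,.212,.079),Rt())
s=save('scene','s11')
g=s['frame'][:,:,::-1];cv2.imwrite('pics/cs11.png',cv2.resize(g[120:230,150:250],None,fx=5,fy=5,interpolation=cv2.INTER_CUBIC))
E
```

```text
t 17.97 pos [0.5098 0.2078 0.0874] F [ 0.38 -0.47 -1.54] w 0.276
shift mm [ 3.  -0.9  9. ] turn deg [ 0.   -9.96 -0.04]
```

View pics/cs11.png

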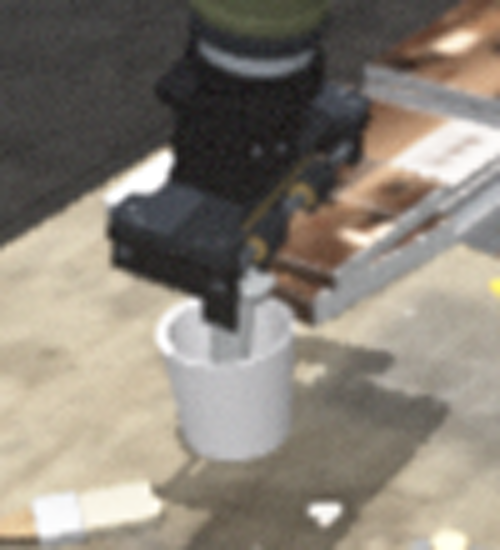

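Request:
play_rows --series '[0, -0.0004, 0, 0.0025, 0, 0, 0, 0, -0.0009, 0, 0.005, 0, 0, 0, 0, -0.0009, 0, 0.005, 0, 0, 0]'

```text
time: 18.27
position: [0.5088, 0.2092, 0.0816]
tool_rot: [-1.869, -2.347, -0.162]
ft_force: [-0.2, -0.5, -1.5]
grip_width: 0.276
```

Request:
play_rows --series '[0, -0.0003, 0, 0.0015, 0, 0, 0, 0, -0.0003, 0, 0.0015, 0, 0, 0]'

```text
time: 18.43
position: [0.509, 0.2087, 0.0801]
tool_rot: [-1.87, -2.346, -0.162]
ft_force: [0.2, -0.2, -1.1]
grip_width: 0.277
```

Request:
play_rows --series '[0, -0.0003, 0, 0.0015, 0, 0, 0, 0, -0.0003, 0, 0.0015, 0, 0, 0]'

```text
time: 18.6
position: [0.5095, 0.2085, 0.0792]
tool_rot: [-1.871, -2.346, -0.164]
ft_force: [-1.0, 0.4, 1.1]
grip_width: 0.278
```

The force rose from about −1.3 to +1.1 N at z=0.079, exactly where the nozzle should meet the floor. Opening gently.

Request:
play_rows --series '[32, 0, 0, 0, 0, 0, 0, 38, 0, 0, 0, 0, 0, 0, 45, 0, 0, 0, 0, 0, 0, 55, 0, 0, 0, 0, 0, 0, 65, 0, 0, 0, 0, 0, 0, 65, 0, 0, 0, 0, 0, 0]' --force 10

```text
time: 19.1
position: [0.5093, 0.2084, 0.0788]
tool_rot: [-1.871, -2.346, -0.163]
ft_force: [-0.4, -0.1, 0.5]
grip_width: 0.59
```

```bash
python3 - <<'E'
from h import *
delta((.508,.212,.25),Rt())
s=save('scene','s12');save('wrist','w12')
g=s['frame'][:,:,::-1];cv2.imwrite('pics/cs12.png',cv2.resize(g[120:230,150:250],None,fx=5,fy=5,interpolation=cv2.INTER_CUBIC))
E
```

```text
t 19.1 pos [0.5093 0.2084 0.0788] F [-0.4  -0.14  0.55] w 0.59
shift mm [  33.5   -0.6 -167.9] turn deg [ -0.04 -10.     0.04]
```

View pics/cs12.png

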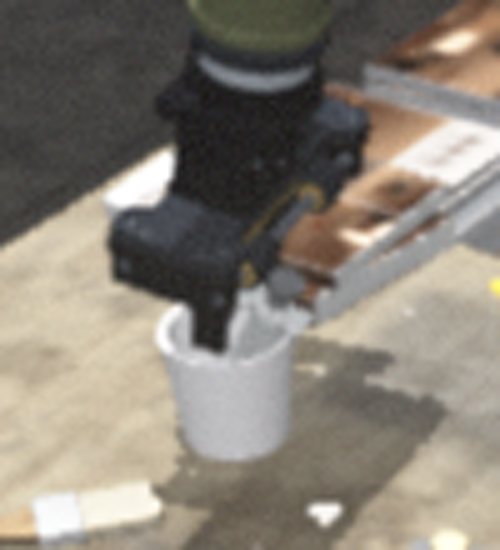

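View pics/w12.png

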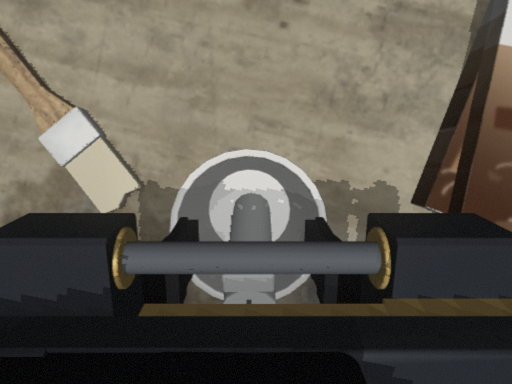

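The syringe leans against the −y side of the rim, between the open fingers and free of both. The jar is upright. Withdrawing straight up.

Request:
play_rows --series '[65, 0.001, 0, -0.005, 0, 0, 0, 65, 0.003, 0, -0.015, 0, 0, 0, 65, 0.006, 0, -0.035, 0, 0, 0, 65, 0.01, 0, -0.06, 0, 0, 0, 65, 0.016, 0, -0.09, 0, 0, 0, 65, 0.021, 0, -0.12, 0, 0, 0, 65, 0.03, 0, -0.15, 0, 0, 0, 65, 0.035, 0, -0.16, 0, 0, 0, 65, 0.035, 0, -0.16, 0, 0, 0]'

```text
time: 19.95
position: [0.5097, 0.2164, 0.2472]
tool_rot: [-1.87, -2.349, -0.174]
ft_force: [0.1, 0.1, -0.3]
grip_width: 0.648
```

```bash
python3 - <<'E'
from h import *
delta((.508,.212,.25),Rt())
s=save('scene','s13');w=save('wrist','w13')
g=s['frame'][:,:,::-1];cv2.imwrite('pics/cs13.png',cv2.resize(g[130:260,160:360],None,fx=4,fy=4,interpolation=cv2.INTER_CUBIC))
E
```

```text
t 19.95 pos [0.5097 0.2164 0.2472] F [ 0.09  0.12 -0.35] w 0.648
shift mm [-3.3 -2.6 -3.5] turn deg [  0.38 -10.15   0.13]
```

View pics/cs13.png

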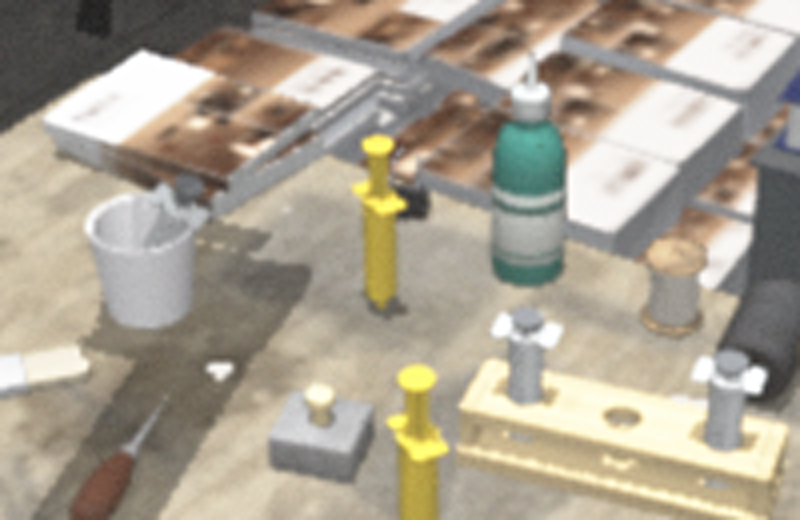

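View pics/w13.png

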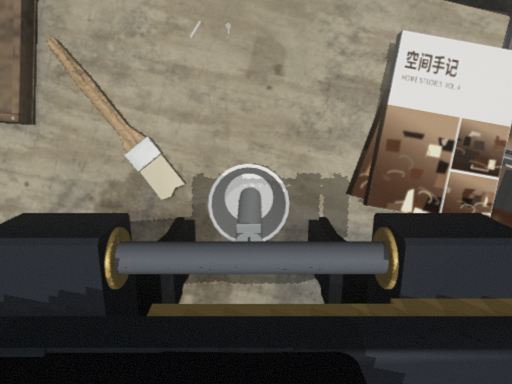

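```bash
python3 - <<'E'
from h import *
s=get_image('scene');t=get_image('top')
for n,x,y in((1,.514,-.116),(3,.5445,-.249)):
  for z in(.114,.118,.125): 
    u,v=proj(s,[x,y,z]);print(n,z,round((u-160)*4+1.5,1),round((v-130)*4+1.5,1))
g=s['frame'][:,:,::-1];a=cv2.resize(g[195:250,275:360],None,fx=9,fy=9,interpolation=cv2.INTER_CUBIC);cv2.imwrite('pics/cs14.png',a)
b=t['frame'][:,:,::-1];cv2.imwrite('pics/ct14.png',cv2.resize(b[150:270,130:400],None,fx=2.9,fy=2.9,interpolation=cv2.INTER_CUBIC))
print(get_state()['time'])
E
```

```text
1 0.114 524.9 318.0
1 0.118 525.0 313.0
1 0.125 525.2 304.4
3 0.114 729.8 360.9
3 0.118 730.3 355.9
3 0.125 731.2 347.1
20.15
```

View pics/cs14.png

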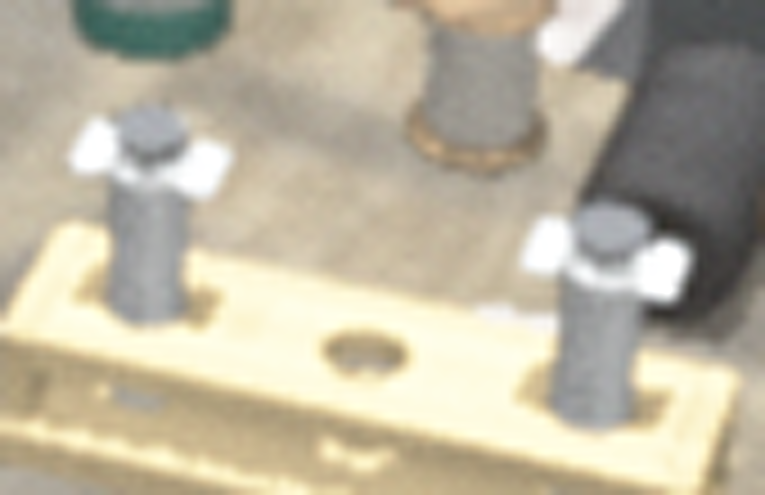

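View pics/ct14.png

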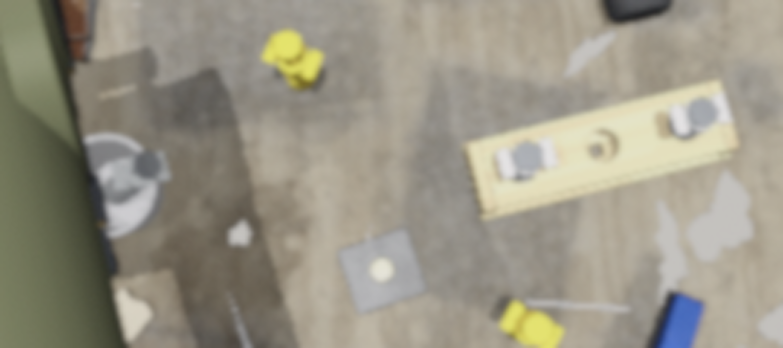

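Both discs sit at about z = 0.114 (observed rows 318 and 363, against 313 and 356 for the 0.118 home limit). Both syringes stand upright, and syringe 2 leans in the upright jar. The gripper is well above everything, so I am handing in.

```bash
python3 -c "
from bench import *
print(close_job())"
```

```text
the job is handed in; nothing more can be done
None
```

I tried all three plungers, found syringe 2 (the middle one) clogged, and put it nozzle first in the soaking jar. The job was handed in at about 20 s of the 64 s allowed, with no verdict reported.

- **Syringes 1 and 3:** both slid freely at about 3–5.5 N. I set them home at about 8–9 N, and they are still upright in the rack. Their discs read about 0.114 m high, which is past the home limit.
- **Syringe 2:** it began to stiffen about 19–20 mm into the stroke. I stopped at 12.3 N, which is one step further than needed but well under the 20 N limit. The plunger sprang back slightly to about 20 mm.
- **Into the jar:** I lowered syringe 2 while still gripping it until the nozzle touched the jar floor, then opened the fingers. It leaned against the rim as planned, the jar stayed upright, and the gripper was clear of everything afterwards.
- **Other things on the table:** the yellow look-alikes, bottle, spool and weight appear unmoved in the last pictures.
- **Checks that disagreed:** one early wrist-camera reading of disc 1, taken with the arm still settling, was about 6 mm off the other cameras. A later two-view check of the same disc, which was at the image edge, missed by 11 mm. I did not use either reading; for the discs I pushed and the syringe I gripped, the top, scene and later wrist views agreed to about 2 mm.

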